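# Put the red spanner away in the kit drawer

## Robot

A 6-joint arm with a two-finger parallel gripper is mounted at the origin on the work surface. World frame = base frame: x ahead of the robot, y to its left, z up, the work surface at z = 0. Lengths are in m, angles in degrees, forces in N, time in s.
With the tool pointing down it reaches from about 0.25 to 0.725 m from the base axis. Payload 9.7 kg.
Tool frame: the origin (TCP) lies between the finger pads; the fingertips stand bot.tcp_to_tips ahead of it and the grasp point (between the pads) lies 2 mm behind it (bot.tcp_to_tips is the distance from the TCP to the fingertips, in m); z points along the fingers, y is the line along which they close (so a half turn about z gives the same grasp; the last joint's range is limited). The gripper opens to 85 mm and grips with 20 to 120 N. Pads are 22 mm wide; open, the fingers measure 114 mm over their backs; the gripper's body (76 mm by 85 mm) begins 54 mm behind the grasp point. The pads swing forward as they close: fully open they stand 13 mm farther back than shut.
Start: joints at [74.198, 4.979, 10.078, 95.1, 0, 90], TCP at [0.15, 0.529, 0.248] pointing down, gripper open.
Joint ranges: [-179.16, 179.16], [-48.56, 103.87], [-65.8, 70.77], [-126.05, 130.52], [-82.76, 87.17], [-180, 180]. Speed limits (degrees/s): [127.2, 127.2, 147.25, 180, 180, 180].

## Interface

Orientations are given as [roll, pitch, yaw] about the fixed x, y, z axes, in that order (R = Rz(yaw) Ry(pitch) Rx(roll)).
In Python, from workcell import sensors, camera, camera_params, bot gives the robot as it stands.
- The arm moves only by the tool apply_moves, never from a script. Its argument "motion" is a list of rows, each an object with "jaw": the opening, from -1 (shut) to 1 (fully open); "xyz": the shift along the tool's x, y, z in mm, a list of three; "twist": the turn about the tool's z in rad. A call has 1 to 5 rows; each row is the pose to reach, as a shift and turn from the pose commanded when the call began, along the tool's axes at that moment; what a row does not reach only later rows make up. A row lasts 1/8 s, in which the tool goes at most 62.5 mm and 10.7 degrees, less where a joint would pass 70% of its speed; a pose out of reach is approached as far as the arm can. A call with a gripper value outside its range is refused whole. The fingers move at their own pace and stop on an object; "grip_force" is the grip in N (left out, the last holds). Time passes only in rows, so rows that repeat a pose let the fingers close. It gives the time, the measured TCP pose, the force, the opening and the grip force at its end, in the units of the state.
- sensors.get_obs(): the state, without advancing time (a new reading comes with each control period).
- camera(name): name is "side" or "top"; returns (picture, depth): 384x512x3 uint8, red, green, blue; 384x512 float32, m along the optical axis (not along the pixel's ray), 0 where there is no reading.
- camera_params(name): a dict with "mtx" (3x3 intrinsics, pixels), "rvec" (rotation vector, rad) and "tvec" (3), from world to camera coordinates, as OpenCV has them. Camera axes: x right, y down, z forward; pixel columns grow to the right and rows downward; lengths in m; the calibration is good to about 2 mm. A picture is of the moment at which its call begins. camera_params takes no time and is no camera call.
- bot.job_done(): hands the job in; it is judged then, once.
The state is a dict: "time": time; "q": joint angles; "qd": joint speeds; "joint_efforts": joint torques, N m; "ee_pos": TCP position; "tcp_rot": TCP orientation; "wrist_force": force on the tool from outside, world axes, zero at the start; "torque": the same for the moment, N m; "opening": finger opening in m; "grasp_force": force on a finger pad.
Only numpy, scipy, OpenCV 4.12 (cv2) and the standard library are available. Lean on these libraries where they do the work, as an engineer would, in place of code of your own. Each camera call takes 0.05 s, during which the arm holds its last target. There are 200 camera calls.

## Task

Take the spanner with the red sleeve off its hook on the sloping tool rack and lay it down flat inside the open top drawer of the red tool chest: set it down, do not drop it. Then push the drawer fully home, past the stiff spot near the end, so that it clicks in and stays shut. Leave the blue and yellow spanners hanging on their hooks.

Things in the scene. Friction and masses are not known exactly. Their poses are not given: they have to be found in the camera images.
- rack: Fixed tool rack, 320 mm wide; its chipboard face leans back, facing the robot (its -x) and upward, 55 degrees from the horizontal. Origin: centre of the underside, on the bench, z up. The face is the plane through (-70, y, 20) mm that rises along the slope (0.574, 0, 0.819) for 250 mm; outward normal (-0.819, 0, 0.574). Three steel hooks on it, 90 mm apart in y
- hook0 (a point): Root of the hook at the rack's -y side, on the face, 185 mm up the slope; rack's axes. The hook is an 8 mm round rod that sticks out 32 mm along the normal, then turns up the slope, its lip ending 18 mm above the rod's axis; 28 mm free between face and lip. A ring must be raised 14 to 20 mm up the slope (at 20 mm it meets the rod from below), then drawn out 50 mm along the normal
- hook1 (a point): The same for the middle hook, same shape
- hook2 (a point): The same for the hook at the rack's +y side, same shape
- spanner_red: Steel spanner, 0.24 kg, 174 mm long, red sleeve on its shank; hangs on a hook, flat on the face. Origin: middle of the underside; x to the ring, z its thickness (out of the face). Ring: centre at x = 60 mm, 50 mm outside, 28 mm inside diameter. Shank: x -53 to 37 mm, 20 mm wide (y), 8 thick, 3 to 11 mm above the underside. Jaw: x -46 to -89 mm, 40 wide. Ends 14 thick
- spanner_red_ring (a point): Centre of the red spanner's ring, at half its thickness
- spanner_blue: The same spanner with a blue sleeve, hanging on another hook, to be left there; same frame
- spanner_yellow: The same spanner with a yellow sleeve, hanging on another hook, to be left there; same frame
- chest: Fixed red tool chest with two grey drawer fronts, 260 mm (x) by 280 mm (y) by 130 mm high; origin: centre of its underside on the bench; its front faces -x of its own frame
- chest_drawer0 (a joint): Opening of the chest's top drawer in m: 0 is fully home, grows as it slides out to -x of the chest, at most 0.18. A sprung roller resists with some 8 N from about 20 to 9 mm before home, then pulls it home and holds it
- drawer_floor (a point): Centre of the top drawer's inner floor, moves with the drawer; same axes as the chest. The tray inside measures 215 mm (x) by 238 mm (y), its walls rise 33 mm above the floor. The drawer's front face is 128 mm from here to -x; what sticks out of the chest is open from above
- chest_drawer0_handle (a point): Middle of the top drawer's steel bar handle (120 mm long in y, about 10 mm thick), 35 mm in front of the drawer's front and 95 mm above the bench; moves with the drawer
Not all that is in view belongs to the job. What is shaped like the spanner_red but turquoise is not meant.

How it is judged:
By the outcome, as a careful person would: the job done as asked, in the order asked, and still so for the second after the job is handed in, with the robot touching nothing.
It also fails if it takes over 64 s, if anything falls off the work surface, if the arm or the gripper's body presses on something with over 40 N, if the wrist force passes 120 N, or if a joint passes its speed limit or range.

## Working session

There is one attempt and no reset: what is moved stays moved. The work goes in short steps, Python scripts to look and compute and a tool call to move; the robot and the scene stay as the last step left them, time stands still between calls to the robot, and variables do not carry over. Pictures are saved under pics/ and viewed, at most 10 in all, crops included, and the job is handed in when it is done.

Besides the shell and the picture viewer there is one more tool, called after "Emit:" as name([rows], argument=value, ...), one row to a line, values as JSON. apply_moves: Moves the arm, as the interface text tells. Its arguments: {"type":"object","properties":{"motion":{"type":"array","items":{"type":"object","properties":{"jaw":{"type":"number"},"xyz":{"type":"array","items":{"type":"number"}},"twist":{"type":"number"}}}},"grip_force":{"type":"number"}},"required":["motion"]}

```bash
mkdir -p pics; ls
cat > h.py <<'E'
import numpy as np, cv2
from workcell import sensors, camera, camera_params, bot
def cloud(name):
    im,d=camera(name); p=camera_params(name); K=np.array(p['mtx']); R=cv2.Rodrigues(np.array(p['rvec'],float))[0]; t=np.array(p['tvec'],float).reshape(3)
    v,u=np.mgrid[:384,:512]; ray=np.stack([u,v,np.ones_like(u)],-1)@np.linalg.inv(K).T
    P=(ray*d[...,None]-t)@R; P[d==0]=np.nan
    return im,P
E
python3 - <<'E'
from h import *
print(sensors.get_obs(), bot.tcp_to_tips)
for n in('side','top'):
    im,P=cloud(n); np.savez(n+'0.npz',im=im,P=P); cv2.imwrite(f'pics/{n}0.png',im[...,::-1])
    p=camera_params(n);R=cv2.Rodrigues(np.array(p['rvec'],float))[0]; print(n,-R.T@np.array(p['tvec']).reshape(3),R[2])
E
```

```text
pics
{'time': 0.0, 'q': array([7.42002469e+01, 5.01220105e+00, 1.00341117e+01, 9.50978209e+01,
       2.40868878e-03, 8.99999204e+01]), 'qd': array([-0.07723817,  0.03021026, -0.02524118,  0.03872473, -0.01941133,
       -0.02592262]), 'joint_efforts': array([-4.09832501e-03, -5.20391357e+01,  4.64806151e+01,  1.61282031e-02,
       -2.64201080e-04, -7.03210802e-06]), 'ee_pos': array([0.14968803, 0.52903636, 0.24756941]), 'tcp_rot': array([-1.79924090e+02, -2.40879216e-03,  1.64200323e+02]), 'wrist_force': array([ 0.24045359, -0.3481259 , -0.07991829]), 'torque': array([0.04064142, 0.01026445, 0.02123274]), 'grasp_force': 0.0, 'opening': 0.08521508488481568} 0.017
side [0.5186521  0.84847245 0.63202376] [ 0.03480428 -0.84056904 -0.54058519]
top [0.4102448  0.01794507 1.13701445] [ 0.14209787 -0.02391864 -0.98956359]
```

View pics/side0.png

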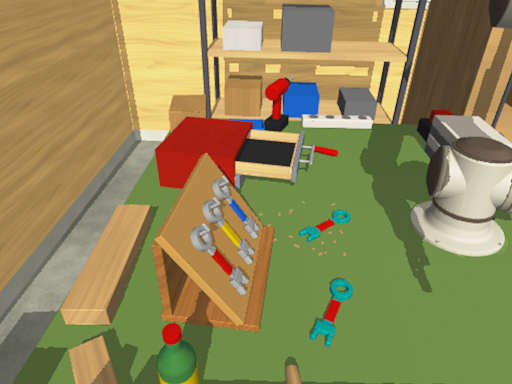

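View pics/top0.png

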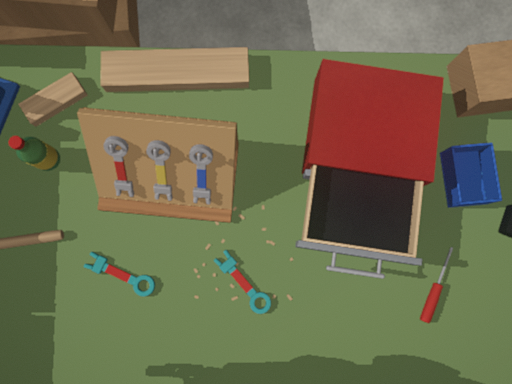

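The top view shows the rack at the left, with the red spanner at px (120,165) and its ring at (115,147). The chest with its open drawer is at the right, the handle at (355,271). The side view agrees: red is the nearest spanner, on the +y hook.

```bash
cat > m.py <<'E'
from h import *
np.set_printoptions(precision=4,suppress=True)
D={n:np.load(n+'0.npz') for n in('side','top')}
def plane(Q):
    for _ in range(6):
        c=np.median(Q,0) if _==0 else Q.mean(0); n=np.linalg.svd(Q-c,full_matrices=False)[2][2]; n*=np.sign(n[2]); r=(Q-c)@n; k=abs(r)<max(2.0*np.median(abs(r)),.002); Q=Q[k]
    return c,n
im,P=D['top']['im'],D['top']['P']
c,n=plane(P[115:195,130:150].reshape(-1,3)); print('face top',c,n,np.degrees(np.arccos(n[2])),np.degrees(np.arctan2(-n[1],-n[0])))
ims,Ps=D['side']['im'],D['side']['P']
for nm,I,PP,reg in(('top',im,P,(slice(125,200),slice(95,140))),('side',ims,Ps,(slice(230,295),slice(185,255)))):
    I=I[reg].astype(int);Q=PP[reg]; h=((Q-c)@n)
    red=(I[...,0]>130)&(I[...,1]<60)&(I[...,2]<60)
    R=Q[red]; print(nm,'red',red.sum(),R.mean(0),'h',np.median(h[red]))
    a=np.linalg.svd(R-R.mean(0),full_matrices=False)[2][0]; a*=np.sign(a[2]); print(' axis',a)
    g=(I.max(-1)-I.min(-1)<40)&(I.max(-1)>70)
    s=(Q-R.mean(0))@a
    for lab,m in(('ring',g&(s>.03)&(h>.009)&(h<.02)),('jaw',g&(s<-.03)&(h>.006)&(h<.02))): 
        if m.sum(): print(' ',lab,m.sum(),Q[m].mean(0),(Q[m].max(0)+Q[m].min(0))/2,'h',np.median(h[m]),'s',s[m].min(),s[m].max())
# face side
cs,ns=plane(Ps[195:240,172:195].reshape(-1,3)); print('face side',cs,ns,'offset vs top',(cs-c)@n)
# chest
for nm,I,PP in(('top',im,P),('side',ims,Ps)):
    I=I.astype(int); red=(I[...,0]>90)&(I[...,1]<50)&(I[...,2]<50)&(abs(PP[...,2]-.13)<.012)&(PP[...,1]<0.1)
    Q=PP[red]; r=cv2.minAreaRect((Q[:,:2]*1000).astype(np.float32)); print(nm,'chest top',red.sum(),r,np.median(Q[:,2]))
# drawer floor
Q=P[190:235,330:395].reshape(-1,3); print('floor z',np.nanmedian(Q[:,2]),np.nanmean(Q,0))
for u,v in[(355,271),(335,268),(378,274),(360,252),(302,246),(418,260),(312,190),(308,238),(412,250)]: print(u,v,P[v,u])
print('table',np.nanmedian(P[300:340,300:400,2]))
for n_,I,PP in(('top',im,P),('side',ims,Ps)):
    k=(abs(PP[...,2]-.095)<.012)&(PP[...,0]<.42)&(PP[...,0]>.2)&(PP[...,1]<-.0)&(PP[...,1]>-.4); print(n_,k.sum(),PP[k].mean(0) if k.sum() else '')
E
python3 m.py
```

```text
Traceback (most recent call last):
  File "m.py", line 9, in <module>
    c,n=plane(P[115:195,130:150].reshape(-1,3)); print('face top',c,n,np.degrees(np.arccos(n[2])),np.degrees(np.arctan2(-n[1],-n[0])))
        ~~~~~^^^^^^^^^^^^^^^^^^^^^^^^^^^^^^^^^^
  File "m.py", line 6, in plane
    c=np.median(Q,0) if _==0 else Q.mean(0); n=np.linalg.svd(Q-c,full_matrices=False)[2][2]; n*=np.sign(n[2]); r=(Q-c)@n; k=abs(r)<max(2.0*np.median(abs(r)),.002); Q=Q[k]
                                               ~~~~~~~~~~~~~^^^^^^^^^^^^^^^^^^^^^^^^^
numpy.linalg.LinAlgError: SVD did not converge
```

```bash
sed -i 's/^def plane(Q):/def plane(Q):\n    Q=Q[np.isfinite(Q).all(1)]/; s/print(.floor z.*$/print("floor z",np.nanmedian(Q[:,2]),np.nanmean(Q,0))/; s/R=Q\[red\];/red\&=np.isfinite(h); R=Q[red];/' m.py; python3 m.py; python3 -c "
import numpy as np
for n in('top','side'): P=np.load(n+'0.npz')['P']; print(n,np.isnan(P[...,0]).mean())"
```

```text
face top [0.631  0.2515 0.1425] [-0.8126  0.0832  0.5768] 54.7731306876336 -5.847271431094025
top red 134 [0.6027 0.2983 0.116 ] h 0.011516368770666405
 axis [ 0.5633 -0.0444  0.825 ]
  ring 294 [0.6393 0.2956 0.1719] [0.6387 0.2959 0.167 ] h 0.014171808171067817 s 0.030096159746954034 0.09208876416207835
  jaw 218 [0.5718 0.3012 0.0738] [0.5704 0.302  0.0696] h 0.01315158941314087 s -0.08141161777518859 -0.03084489202777508
side red 203 [0.6056 0.3056 0.1143] h 0.009491684987561047
 axis [ 0.5677 -0.0581  0.8212]
  ring 241 [0.6394 0.3055 0.1676] [0.6386 0.301  0.1645] h 0.012387473529275406 s 0.030331515859053165 0.0897538368367412
  jaw 425 [0.5693 0.2673 0.0711] [0.5701 0.2324 0.068 ] h 0.01072103465757941 s -0.08071376455437516 -0.030530916966321694
face side [0.6899 0.26   0.1921] [0.945  0.1483 0.2917] offset vs top -0.01848852490209907
top chest top 10228 ((724.4822998046875, -269.73870849609375), (280.8642578125, 245.26193237304688), 82.15556335449219) 0.13059028864897237
side chest top 2907 ((689.7570190429688, -402.20831298828125), (586.1797485351562, 272.03924560546875), 75.52002716064453) 0.1283708196960959
floor z 0.07667922087655316 [ 0.5219 -0.2468  0.0766]
355 271 [ 0.3886 -0.2221  0.102 ]
335 268 [ 0.3947 -0.1777  0.1036]
378 274 [ 0.3825 -0.2736  0.0995]
360 252 [ 0.4298 -0.2298  0.1194]
302 246 [ 0.4415 -0.1034  0.119 ]
418 260 [ 0.4139 -0.3568  0.1184]
312 190 [nan nan nan]
308 238 [ 0.4611 -0.1224  0.0752]
412 250 [ 0.4357 -0.3495  0.104 ]
table 0.000679952467047132
top 400 [ 0.3917 -0.2289  0.0999]
side 120 [ 0.3963 -0.2253  0.0968]
top 0.0038197835286458335
side 0.004063924153645833
```

```bash
cat > m2.py <<'E'
from m import *
print('-----')
yaw=np.radians(-5.85); y=np.array([-np.sin(yaw),np.cos(yaw),0]); 
n=n/np.linalg.norm(n); y=y-n*(y@n); y/=np.linalg.norm(y); s=np.cross(y,-n)*-1; s*=np.sign(s[2]); print('s',s,'y',y,'n',n)
c0=c-0
for nm,I,PP in(('top',im,P),('side',ims,Ps)):
    Q=PP-np.array([.6043,.300,.115]); S,T,H=Q@s,Q@y,(PP-c)@n
    I=I.astype(int); g=(I.max(-1)-I.min(-1)<45)&(I.max(-1)>60)
    for lab,a,b in(('jawtip',-.085,-.065),('jawmid',-.065,-.05),('jawtop',-.05,-.038),('ring',.05,.08)):
        m=(S>a)&(S<b)&(abs(T)<.035)&(H>.005)&(H<.02)&g
        print(nm,lab,m.sum(),'T',T[m].min(),T[m].max(),'H',np.median(H[m]),'S',S[m].min(),S[m].max())
    m=g&(abs(T)<.03)&(H>.006)&(H<.02)&(abs(S)<.1); print(nm,'S ext',S[m].min(),S[m].max())
    k=g&(abs(T)<.02)&(H>.022)&(H<.05)&(S>.03)&(S<.13); print(nm,'hook',k.sum(),T[k].mean() if k.sum() else 0, S[k].mean() if k.sum() else 0,H[k].max() if k.sum() else 0)
# bottom edge of the rack face / bench
print('n.c',c@n)
E
python3 m2.py | sed -n '/-----/,$p'
python3 -c "
import cv2
a=cv2.resize(cv2.imread('pics/top0.png')[125:205,85:215],None,fx=5,fy=5,interpolation=2)
b=cv2.resize(cv2.imread('pics/side0.png')[220:300,185:260],None,fx=5,fy=5,interpolation=2)
import numpy as np; cv2.imwrite('pics/c1.png',np.vstack([a[:, :],])); cv2.imwrite('pics/c1s.png',b)"
```

```text
-----
s [ 0.5738 -0.0588  0.8169] y [0.1019 0.9948 0.    ] n [-0.8126  0.0832  0.5768]
top jawtip 47 T -0.020613955643900315 0.017065302314783308 H 0.012823156900889653 S -0.08115701308237012 -0.06538399283218076
top jawmid 70 T -0.02052093959478259 0.018154806827774164 H 0.013842470255222152 S -0.06409968295529801 -0.05016567095682989
top jawtop 87 T -0.02057932181190662 0.019310097819093715 H 0.012492736983826372 S -0.04959517814795555 -0.038078801851758166
top ring 162 T -0.0242223207060259 0.02420859344665996 H 0.014084161503046269 S 0.0502375937258433 0.07993962036861242
top S ext -0.08115701308237012 0.09201484494950356
top hook 39 -0.0007053637254672469 0.08363715226914248 0.038186846010298446
side jawtip 64 T -0.016681705573361866 0.023525746999805877 H 0.010942667600520532 S -0.08084262406782212 -0.0652319051177826
side jawmid 74 T -0.016818541698923252 0.021926910742290008 H 0.012042213883973352 S -0.06499832340367928 -0.05046126737148688
side jawtop 93 T -0.017358500200559096 0.022734920185169514 H 0.011275498338759989 S -0.04993867832215571 -0.038047257669159666
side ring 186 T -0.019050276205512834 0.028195747814478096 H 0.012235587181510776 S 0.05018108961799812 0.07978571840543044
side S ext -0.08084262406782212 0.09142165772256625
side hook 56 0.00487704735894165 0.08271133882499591 0.03597938820498467
n.c -0.40966653414314347
```

View pics/c1.png

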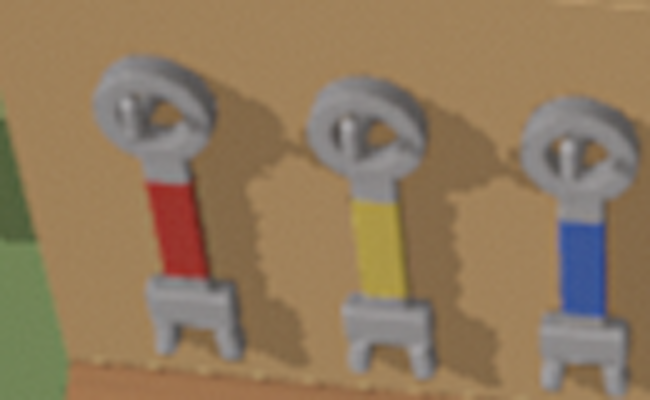

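The crop shows the red jaw block at about crop px (190,300), with prongs below it. It is free on both sides and flat on the face, so I'll grip the jaw across its 40 mm width with the tool pointing down.

```bash
cat > tgt.py <<'E'
from h import *
np.set_printoptions(precision=4,suppress=True)
def move(target,yaw,cur=None,cyaw=None):
    o=sensors.get_obs(); cur=o['ee_pos'] if cur is None else np.array(cur); cyaw=o['tcp_rot'][2] if cyaw is None else cyaw
    a=np.radians(cyaw); X=np.array([np.cos(a),np.sin(a),0]);Y=np.array([np.sin(a),-np.cos(a),0]); d=(np.array(target)-cur)*1000
    tw=-((yaw-cyaw+180)%360-180); return np.array([d@X,d@Y,-d[2]]).round(1), round(np.radians(tw),3)
E
cat > g.py <<'E'
from tgt import *
s=np.array([.5738,-.0588,.8169]);y=np.array([.1019,.9948,0]);n=np.array([-.8126,.0832,.5768]);c=np.array([.631,.2515,.1425]);O=np.array([.6043,.3,.115])
fx=np.array([.9948,-.1019,0])
p=O-n*((O-c)@n)
corner=p+s*-.060+y*.001+n*.0015
G=corner-fx*.011+np.array([0,0,.017]); pre=G-fx*.05+np.array([0,0,.05])
if __name__=='__main__':
    print('grasp',G,'pre',pre); print(move(pre,174.15)); print(move(G,174.15,pre,174.15))
    print('lift 17 along s then 50 n, tool axes at 174.15:'); print(move(G+s*.017,174.15,G,174.15),move(G+s*.017+n*.055,174.15,G,174.15))
E
python3 g.py
```

```text
grasp [0.5658 0.3049 0.0782] pre [0.5161 0.31   0.1282]
(array([-412.2, -110.9,  119.5]), np.float64(-0.174))
(array([-50.,   0.,  50.]), np.float64(-0.0))
lift 17 along s then 50 n, tool axes at 174.15:
(array([ -9.8,  -0. , -13.9]), np.float64(-0.0)) (array([ 35.1,  -0. , -45.6]), np.float64(-0.0))
```

Emit:
apply_moves([
  {"xyz": [-50,-13,12],"twist": -0.05,"jaw": 0.5},
  {"xyz": [-100,-27,25],"twist": -0.1,"jaw": 0.5},
  {"xyz": [-160,-42,40],"twist": -0.174,"jaw": 0.5},
  {"xyz": [-215,-56,50],"twist": -0.174,"jaw": 0.5},
  {"xyz": [-265,-70,60],"twist": -0.174,"jaw": 0.5},
])

```text
time: 0.72
ee_pos: [0.3872, 0.3883, 0.1876]
tcp_rot: [-180.0, -0.0, 174.1]
wrist_force: [0.4, 0.6, 0.5]
opening: 0.0639
grasp_force: 0.0
```

```bash
python3 -c "
from g import *
print(sensors.get_obs()['ee_pos'],sensors.get_obs()['tcp_rot'],move(pre,174.15))"
```

```text
[0.3872 0.3883 0.1876] [-179.9758   -0.0176  174.1449] (array([-136.2,  -64.7,   59.4]), np.float64(-0.0))
```

Emit:
apply_moves([
  {"xyz": [-45,-22,20],"jaw": 0.5},
  {"xyz": [-90,-43,40],"jaw": 0.5},
  {"xyz": [-136,-65,59],"jaw": 0.5},
  {"xyz": [-136,-65,59],"jaw": 0.5},
])

```text
validation failed for argument at $.mo...
```

```bash
python3 -c "
from g import *
print(sensors.get_obs()['ee_pos'],sensors.get_obs()['tcp_rot'],move(G,174.15))
im,P=cloud('side'); cv2.imwrite('pics/s1.png',cv2.resize(im[140:340,130:400,::-1],None,fx=2.5,fy=2.5))"
```

```text
[0.3872 0.3883 0.1876] [-179.9758   -0.0176  174.1449] (array([-186.2,  -64.7,  109.4]), np.float64(-0.0))
```

View pics/s1.png

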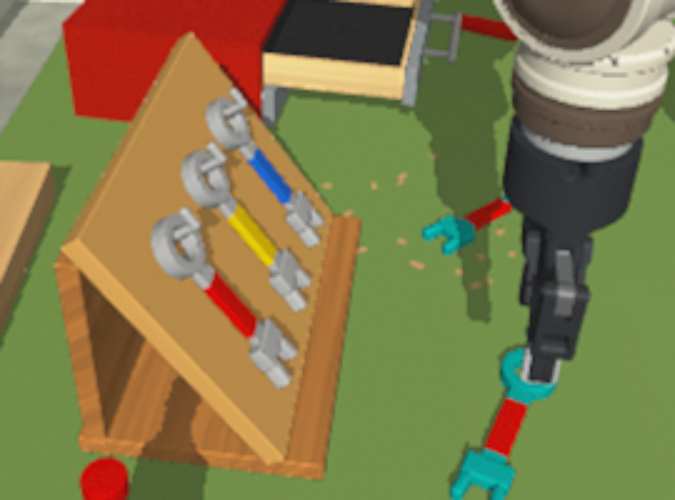

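The move call was refused, so the arm has not moved. The picture shows the open gripper at px (545,350), above and in front of the rack, with the spanners untouched. I'll resend the move with twist in every row.

Emit:
apply_moves([
  {"xyz": [-45,-22,20],"twist": 0,"jaw": 0.5},
  {"xyz": [-90,-43,40],"twist": 0,"jaw": 0.5},
  {"xyz": [-136,-65,59],"twist": 0,"jaw": 0.5},
  {"xyz": [-136,-65,59],"twist": 0,"jaw": 0.5},
])

```text
time: 1.27
ee_pos: [0.5157, 0.3087, 0.1265]
tcp_rot: [-179.8, -0.2, 174.0]
wrist_force: [-0.8, -0.5, -0.1]
opening: 0.0641
grasp_force: 0.0
```

```bash
python3 -c "
from g import *
print(sensors.get_obs()['ee_pos'],sensors.get_obs()['tcp_rot'],move(G,174.15))"
```

```text
[0.5157 0.3087 0.1265] [-179.8449   -0.1628  173.9561] (array([-50.2,   1.5,  48.3]), np.float64(-0.003))
```

Emit:
apply_moves([
  {"xyz": [-20,1.5,18],"twist": 0,"jaw": 0.5},
  {"xyz": [-40,1.5,38],"twist": 0,"jaw": 0.5},
  {"xyz": [-46,1.5,44],"twist": 0,"jaw": 0.5},
  {"xyz": [-50,1.5,48],"twist": 0,"jaw": 0.5},
  {"xyz": [-50,1.5,48],"twist": 0,"jaw": 0.5},
])

```text
time: 1.9
ee_pos: [0.564, 0.3079, 0.0818]
tcp_rot: [180.0, 0.0, 174.2]
wrist_force: [-0.0, -0.0, -0.5]
opening: 0.064
grasp_force: 0.0
```

```bash
python3 -c "
from g import *
print(sensors.get_obs()['ee_pos'],sensors.get_obs()['tcp_rot'],move(G,174.15))
im,P=cloud('side'); cv2.imwrite('pics/s2.png',cv2.resize(im[180:320,150:310,::-1],None,fx=4,fy=4))"
```

```text
[0.564  0.3079 0.0818] [179.9865   0.0126 174.1851] (array([-2.1, -2.8,  3.6]), np.float64(0.001))
```

View pics/s2.png

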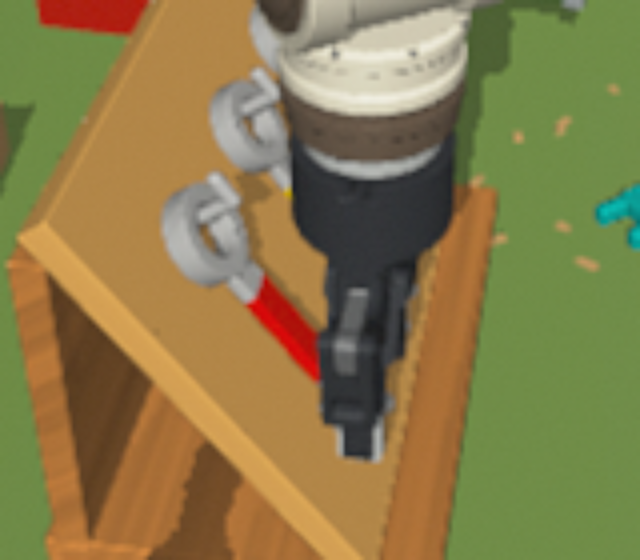

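The fingers straddle the jaw at about crop px (360,440), close to the face and clear of the hooks. I'll trim the position by the residual and then close.

Emit:
apply_moves([
  {"xyz": [-2,-2.8,3.5],"twist": 0,"jaw": 0.5},
  {"xyz": [-2,-2.8,3.5],"twist": 0,"jaw": 0.2},
  {"xyz": [-2,-2.8,3.5],"twist": 0,"jaw": -0.3},
  {"xyz": [-2,-2.8,3.5],"twist": 0,"jaw": -0.3},
  {"xyz": [-2,-2.8,3.5],"twist": 0,"jaw": -0.3},
], grip_force=100)

```text
time: 2.58
ee_pos: [0.5659, 0.3046, 0.0787]
tcp_rot: [180.0, 0.0, 174.2]
wrist_force: [-2.7, -1.0, 5.2]
opening: 0.0361
grasp_force: 99.3
```

```bash
python3 -c "
from g import *
print(sensors.get_obs(),move(G,174.15))"
```

```text
{'time': 2.575, 'q': array([28.2912, 17.6106,  5.9577, 78.3161,  0.0027, 34.1296]), 'qd': array([ 0.0158,  0.031 , -0.0051, -0.1089,  0.0146,  0.086 ]), 'joint_efforts': array([ -0.0702, -62.5305,  45.19  ,  -1.2261,  -0.0084,  -0.0512]), 'ee_pos': array([0.5659, 0.3046, 0.0787]), 'tcp_rot': array([179.9804,   0.0242, 174.1616]), 'wrist_force': array([-2.7273, -1.0253,  5.1709]), 'torque': array([-0.2786,  0.4739, -0.0075]), 'grasp_force': 99.27872055675834, 'opening': 0.03606699123097137} (array([0.1, 0.3, 0.5]), np.float64(0.0))
```

Emit:
apply_moves([
  {"xyz": [-3.3,0,-4.7],"twist": 0,"jaw": -0.3},
  {"xyz": [-6.6,0,-9.4],"twist": 0,"jaw": -0.3},
  {"xyz": [-9.8,0,-14],"twist": 0,"jaw": -0.3},
  {"xyz": [-9.8,0,-14],"twist": 0,"jaw": -0.3},
  {"xyz": [-9.8,0,-14],"twist": 0,"jaw": -0.3},
])

```text
time: 3.2
ee_pos: [0.575, 0.3036, 0.0917]
tcp_rot: [-180.0, -0.1, 174.2]
wrist_force: [-6.5, -0.6, 1.7]
opening: 0.036
grasp_force: 100.5
```

```bash
python3 -c "
from g import *
print(sensors.get_obs()['ee_pos'],sensors.get_obs()['wrist_force'],move(G+s*.017,174.15),move(G+s*.017+n*.055,174.15))
im,P=cloud('side'); cv2.imwrite('pics/s3.png',cv2.resize(im[160:300,150:310,::-1],None,fx=4,fy=4))"
```

```text
[0.575  0.3036 0.0917] [-6.494  -0.575   1.6696] (array([-0.6,  0.4, -0.4]), np.float64(0.001)) (array([ 44.4,   0.4, -32.1]), np.float64(0.001))
```

View pics/s3.png

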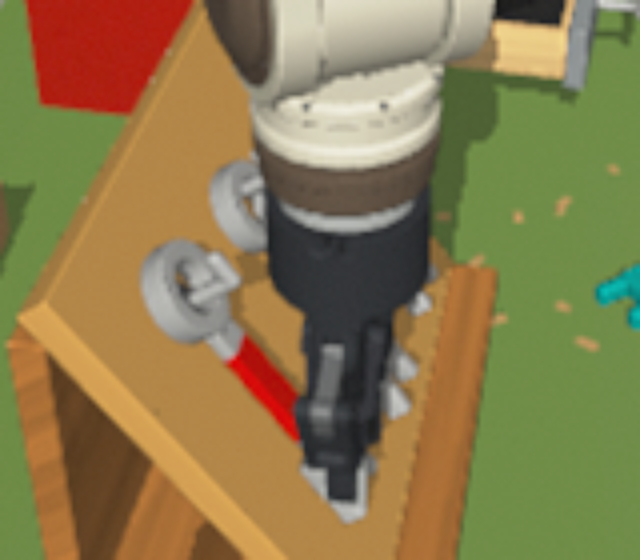

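The ring is now raised, with the hook rod low in the hole at crop px (205,285). I'll draw it out along the normal.

Emit:
apply_moves([
  {"xyz": [8,0,-6],"twist": 0,"jaw": -0.3},
  {"xyz": [17,0,-12.5],"twist": 0,"jaw": -0.3},
  {"xyz": [26,0,-19],"twist": 0,"jaw": -0.3},
  {"xyz": [35,0,-25.5],"twist": 0,"jaw": -0.3},
  {"xyz": [45,0,-32],"twist": 0,"jaw": -0.3},
])

```text
time: 3.88
ee_pos: [0.5303, 0.3083, 0.1244]
tcp_rot: [180.0, 0.0, 174.2]
wrist_force: [-0.2, 0.4, -2.1]
opening: 0.0362
grasp_force: 100.4
```

```bash
python3 -c "
from g import *
print(sensors.get_obs()['ee_pos'],sensors.get_obs()['wrist_force'])
im,P=cloud('side'); cv2.imwrite('pics/s4.png',cv2.resize(im[140:300,150:330,::-1],None,fx=3.5,fy=3.5))"
```

```text
[0.5303 0.3083 0.1244] [-0.1565  0.4395 -2.1027]
```

View pics/s4.png

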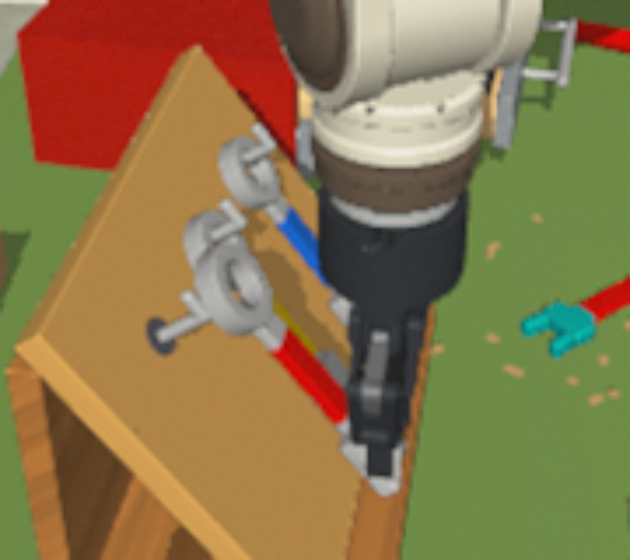

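The red spanner is off the hook, its ring free at crop px (235,285), and blue and yellow still hang. I'll retreat up and away, and measure the drawer tray in the saved views.

Emit:
apply_moves([
  {"xyz": [25,0,-35],"twist": 0,"jaw": -0.3},
  {"xyz": [60,0,-75],"twist": 0,"jaw": -0.3},
  {"xyz": [95,10,-110],"twist": 0.15,"jaw": -0.3},
  {"xyz": [110,50,-145],"twist": 0.33,"jaw": -0.3},
  {"xyz": [110,100,-150],"twist": 0.5,"jaw": -0.3},
])

```text
time: 4.55
ee_pos: [0.4312, 0.4201, 0.2784]
tcp_rot: [179.6, 0.1, 145.2]
wrist_force: [1.1, -0.4, -2.4]
opening: 0.0359
grasp_force: 101.5
```

```bash
cat > ch.py <<'E'
from tgt import *
for nm in('top','side'):
    D=np.load(nm+'0.npz'); I=D['im'].astype(int);P=D['P']
    k=(I.max(-1)<60)&(abs(P[...,2]-.077)<.008)&(P[...,0]>.4)&(P[...,0]<.65)&(abs(P[...,1]+.24)<.15)
    Q=P[k]; print(nm,k.sum(),'floor z',np.median(Q[:,2]),'\n',cv2.boxPoints(cv2.minAreaRect((Q[:,:2]*1000).astype(np.float32))),cv2.minAreaRect((Q[:,:2]*1000).astype(np.float32))[2])
    r=(I[...,0]>90)&(I[...,1]<50)&(I[...,2]<50)&(abs(P[...,2]-.13)<.006)&(abs(P[...,1]+.27)<.2)&(P[...,0]>.5)&(P[...,0]<.9)
    m=cv2.morphologyEx(r.astype(np.uint8),cv2.MORPH_OPEN,np.ones((3,3)))>0; Q=P[m]; b=cv2.minAreaRect((Q[:,:2]*1000).astype(np.float32)); print('chest',b,'\n',cv2.boxPoints(b))
    w=(abs(P[...,2]-.1)<.008)&(P[...,0]<.415)&(P[...,0]>.36)&(abs(P[...,1]+.22)<.07); Q=P[w]
    print('handle',w.sum(),Q.min(0),Q.max(0),Q.mean(0),np.degrees(np.arctan(np.polyfit(Q[:,1],Q[:,0],1)[0])))
o=sensors.get_obs(); print(o['ee_pos'],o['tcp_rot'][2])
E
python3 ch.py
```

```text
top 7163 floor z 0.07662992546653175 
 [[ 430.6967 -347.7051]
 [ 597.517  -371.3558]
 [ 629.8165 -143.5316]
 [ 462.9962 -119.8809]] 81.93074035644531
chest ((721.8151245117188, -287.3688049316406), (243.89804077148438, 245.07870483398438), 82.32913208007812) 
 [[ 584.0944 -391.8697]
 [ 826.9799 -424.5834]
 [ 859.5359 -182.8679]
 [ 616.6504 -150.1542]]
handle 368 [ 0.3737 -0.285   0.093 ] [ 0.4143 -0.1583  0.1071] [ 0.3899 -0.2253  0.1003] 4.623940137139187
side 1175 floor z 0.07438962532530353 
 [[ 435.3559 -349.5132]
 [ 608.5709 -373.5341]
 [ 632.701  -199.5315]
 [ 459.4861 -175.5106]] 82.1047592163086
chest ((726.662353515625, -266.0452880859375), (283.6285705566406, 245.8502197265625), 81.9610366821289) 
 [[ 585.113  -389.2753]
 [ 828.5473 -423.6566]
 [ 868.2117 -142.8152]
 [ 624.7774 -108.434 ]]
handle 98 [ 0.3769 -0.2792  0.0923] [ 0.4132 -0.1554  0.1018] [ 0.3931 -0.22    0.0972] 2.9195925798914475
[0.4312 0.4201 0.2784] 145.18569528057373
```

```bash
python3 -c "
from tgt import *
A=[.42,.16,.27];B=[.533,-.157,.19]
print(move(A,112)); print(move(B,82,A,112))"
```

```text
(array([-139.3, -219.9,    8.4]), np.float64(0.579))
(array([-336.2,  -14. ,   80. ]), np.float64(0.524))
```

Emit:
apply_moves([
  {"xyz": [-28,-44,2],"twist": 0.116,"jaw": -0.3},
  {"xyz": [-56,-88,4],"twist": 0.232,"jaw": -0.3},
  {"xyz": [-84,-132,5],"twist": 0.348,"jaw": -0.3},
  {"xyz": [-112,-176,7],"twist": 0.464,"jaw": -0.3},
  {"xyz": [-139,-220,8],"twist": 0.579,"jaw": -0.3},
])

```text
time: 5.18
ee_pos: [0.4213, 0.1573, 0.2659]
tcp_rot: [180.0, 0.0, 112.1]
wrist_force: [1.1, -0.2, -2.0]
opening: 0.0361
grasp_force: 101.4
```

Emit:
apply_moves([
  {"xyz": [-50,-2,5],"twist": 0.105,"jaw": -0.3},
  {"xyz": [-105,-4,10],"twist": 0.21,"jaw": -0.3},
  {"xyz": [-160,-7,15],"twist": 0.315,"jaw": -0.3},
  {"xyz": [-215,-9,20],"twist": 0.42,"jaw": -0.3},
  {"xyz": [-270,-11,30],"twist": 0.524,"jaw": -0.3},
])

```text
time: 5.8
ee_pos: [0.5147, -0.0969, 0.2363]
tcp_rot: [179.9, -0.0, 82.1]
wrist_force: [1.8, 0.9, -2.5]
opening: 0.0359
grasp_force: 101.7
```

```bash
python3 -c "
from tgt import *
o=sensors.get_obs();print(o['ee_pos'],o['tcp_rot']); print(move([.533,-.157,.18],82))"
```

```text
[ 0.5147 -0.0969  0.2363] [179.9042  -0.004   82.119 ]
(array([-57. ,  26.4,  56.3]), np.float64(0.002))
```

Emit:
apply_moves([
  {"xyz": [-30,13,28],"twist": 0,"jaw": -0.3},
  {"xyz": [-57,26,50],"twist": 0,"jaw": -0.3},
  {"xyz": [-57,26,56],"twist": 0,"jaw": -0.3},
  {"xyz": [-57,26,56],"twist": 0,"jaw": -0.3},
])

```text
time: 6.3
ee_pos: [0.532, -0.1546, 0.1798]
tcp_rot: [-180.0, -0.0, 82.3]
wrist_force: [0.6, -0.4, -2.3]
opening: 0.0361
grasp_force: 101.5
```

```bash
cat > sp.py <<'E'
from tgt import *
import sys
o=sensors.get_obs();print(o['ee_pos'],o['tcp_rot'],o['wrist_force'],o['opening'],o['grasp_force'])
for nm in('top','side'):
    im,P=cloud(nm); cv2.imwrite(f'pics/{nm}_{sys.argv[1]}.png',im[...,::-1]); I=im.astype(int)
    red=(I[...,0]>120)&(I[...,1]<60)&(I[...,2]<60)&(P[...,0]>.42)&(P[...,0]<.60)&(abs(P[...,1]+.22)<.12)&(P[...,2]>.07)
    red[:, :]&=~((P[...,2]<.135)&(P[...,0]>.575))
    Q=P[red]
    if len(Q)>8:
        a=np.linalg.svd(Q-Q.mean(0),full_matrices=False)[2][0]; a*=-np.sign(a[1]); print(nm,len(Q),Q.mean(0),'axis',a,'pitch',np.degrees(np.arcsin(a[2])),'zspan',Q[:,2].min(),Q[:,2].max())
E
python3 sp.py d1; python3 -c "
import cv2; a=cv2.imread('pics/side_d1.png')[90:210,220:340]; cv2.imwrite('pics/c2.png',cv2.resize(a,None,fx=4,fy=4))"
```

```text
[ 0.532  -0.1546  0.1798] [-179.9679   -0.0178   82.3137] [ 0.5556 -0.4069 -2.3263] 0.03610168478722635 101.50367374531925
side 53 [ 0.5272 -0.182   0.2079] axis [ 0.1926 -0.2753 -0.9419] pitch -70.3673497033074 zspan 0.19132128355888972 0.3508398823742452
```

View pics/c2.png

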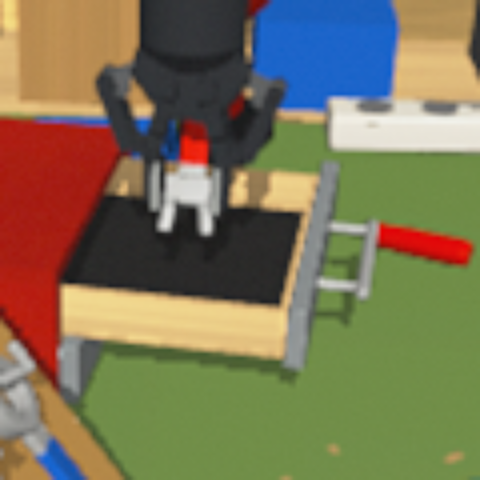

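The jaw prongs point down over the middle of the tray at crop px (190,220), with the ring behind and above. I'll lower to just above the floor.

Emit:
apply_moves([
  {"xyz": [2.5,0,30],"twist": 0,"jaw": -0.3},
  {"xyz": [2.5,0,58],"twist": 0,"jaw": -0.3},
  {"xyz": [2.5,0,63],"twist": 0,"jaw": -0.3},
  {"xyz": [2.5,0,66],"twist": 0,"jaw": -0.3},
  {"xyz": [2.5,0,67],"twist": 0,"jaw": -0.3},
])

```text
time: 7.02
ee_pos: [0.5333, -0.1526, 0.1141]
tcp_rot: [179.9, 0.0, 82.3]
wrist_force: [0.7, -0.4, -1.3]
opening: 0.0362
grasp_force: 101.5
```

```bash
python3 sp.py d2
```

```text
[ 0.5333 -0.1526  0.1141] [179.8911   0.0165  82.3347] [ 0.6729 -0.3601 -1.3198] 0.036169214297696754 101.54616840183735
side 52 [ 0.5297 -0.1945  0.1319] axis [ 0.1411 -0.7475 -0.6491] pitch -40.47324144793946 zspan 0.07381314768548874 0.33892334654030426
```

Emit:
apply_moves([
  {"xyz": [0,0,1],"twist": 0,"jaw": -0.3},
  {"xyz": [0,0,2],"twist": 0,"jaw": -0.3},
  {"xyz": [0,0,2],"twist": 0,"jaw": -0.3},
])

```text
time: 7.5
ee_pos: [0.5331, -0.1529, 0.1116]
tcp_rot: [179.9, 0.0, 82.3]
wrist_force: [-0.1, -0.4, 4.6]
opening: 0.0366
grasp_force: 101.9
```

Emit:
apply_moves([
  {"xyz": [0,0,0],"twist": 0,"jaw": -0.3},
  {"xyz": [-2,0,1.5],"twist": 0,"jaw": -0.3},
  {"xyz": [-4,0,2.5],"twist": 0,"jaw": -0.3},
  {"xyz": [-6,0,3.5],"twist": 0,"jaw": -0.3},
  {"xyz": [-8,0,4.5],"twist": 0,"jaw": -0.3},
], grip_force=20)

```text
time: 8.12
ee_pos: [0.533, -0.1594, 0.1087]
tcp_rot: [179.7, -0.2, 82.4]
wrist_force: [1.4, 6.4, 16.8]
opening: 0.036
grasp_force: 98.0
```

```bash
python3 sp.py d3; python3 -c "
import cv2; a=cv2.imread('pics/side_d3.png')[90:210,220:340]; cv2.imwrite('pics/c3.png',cv2.resize(a,None,fx=4,fy=4))"
```

```text
[ 0.533  -0.1594  0.1087] [179.7485  -0.1627  82.3752] [ 1.3781  6.4446 16.791 ] 0.03598516180309136 98.00432982774282
side 54 [ 0.527  -0.2005  0.1357] axis [ 0.1898 -0.3422 -0.9203] pitch -66.96627321788321 zspan 0.07253001031100716 0.33497989281453544
```

Emit:
apply_moves([
  {"xyz": [0,0,-1],"twist": 0,"jaw": -0.22},
  {"xyz": [0,0,-1],"twist": 0,"jaw": -0.22},
], grip_force=20)

```text
time: 8.48
ee_pos: [0.533, -0.1594, 0.1092]
tcp_rot: [179.8, -0.2, 82.4]
wrist_force: [2.4, 5.7, 11.3]
opening: 0.0361
grasp_force: 99.3
```

Emit:
apply_moves([
  {"xyz": [0,0,0],"twist": 0,"jaw": -0.17},
  {"xyz": [0,0,0],"twist": 0,"jaw": -0.17},
], grip_force=20)

```text
time: 8.72
ee_pos: [0.533, -0.1594, 0.1092]
tcp_rot: [179.8, -0.2, 82.4]
wrist_force: [0.9, 6.6, 11.5]
opening: 0.036
grasp_force: 99.3
```

Emit:
apply_moves([
  {"xyz": [0,0,0],"twist": 0,"jaw": -0.15},
  {"xyz": [0,0,0],"twist": 0,"jaw": -0.15},
], grip_force=20)

```text
time: 8.98
ee_pos: [0.533, -0.1594, 0.1091]
tcp_rot: [179.8, -0.2, 82.4]
wrist_force: [1.6, 7.0, 11.6]
opening: 0.0365
grasp_force: 85.4
```

Emit:
apply_moves([
  {"xyz": [0,0,0],"twist": 0,"jaw": -0.12},
  {"xyz": [0,0,0],"twist": 0,"jaw": -0.12},
], grip_force=20)

```text
time: 9.22
ee_pos: [0.5327, -0.1602, 0.1092]
tcp_rot: [179.8, -0.0, 82.4]
wrist_force: [-0.1, 2.6, 11.7]
opening: 0.0377
grasp_force: 59.0
```

```bash
python3 sp.py d4
```

```text
[ 0.5327 -0.1602  0.1092] [179.7937  -0.0417  82.3508] [-0.1221  2.6163 11.6828] 0.03773224540079456 58.973478695575935
side 54 [ 0.5267 -0.1984  0.1375] axis [ 0.1898 -0.3451 -0.9192] pitch -66.80808903800063 zspan 0.07289075356741205 0.3348436477933514
```

Emit:
apply_moves([
  {"xyz": [0,0,0],"twist": 0,"jaw": -0.09},
  {"xyz": [-1.5,0,1],"twist": 0,"jaw": -0.09},
  {"xyz": [-3,0,2],"twist": 0,"jaw": -0.09},
], grip_force=20)

```text
time: 9.7
ee_pos: [0.5318, -0.1641, 0.1062]
tcp_rot: [179.9, 0.1, 82.3]
wrist_force: [-0.1, -3.5, 3.9]
opening: 0.039
grasp_force: 27.7
```

```bash
sed -i 's/P\[...,2\]>.07)/P[...,2]>.07)\&(P[...,2]<.2)/' sp.py; python3 sp.py d5
```

```text
[ 0.5318 -0.1641  0.1062] [179.8816   0.0682  82.3096] [-0.1353 -3.4574  3.91  ] 0.039047969801846785 27.665295464721567
side 49 [ 0.5278 -0.211   0.1146] axis [ 0.1173 -0.9286 -0.3521] pitch -20.61340388204638 zspan 0.07477172805011224 0.1275063547340968
```

```bash
python3 -c "
import cv2; a=cv2.imread('pics/side_d5.png')[90:190,220:340]; cv2.imwrite('pics/c4.png',cv2.resize(a,None,fx=6,fy=6,interpolation=2))"
```

```text
(no output)
```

View pics/c4.png

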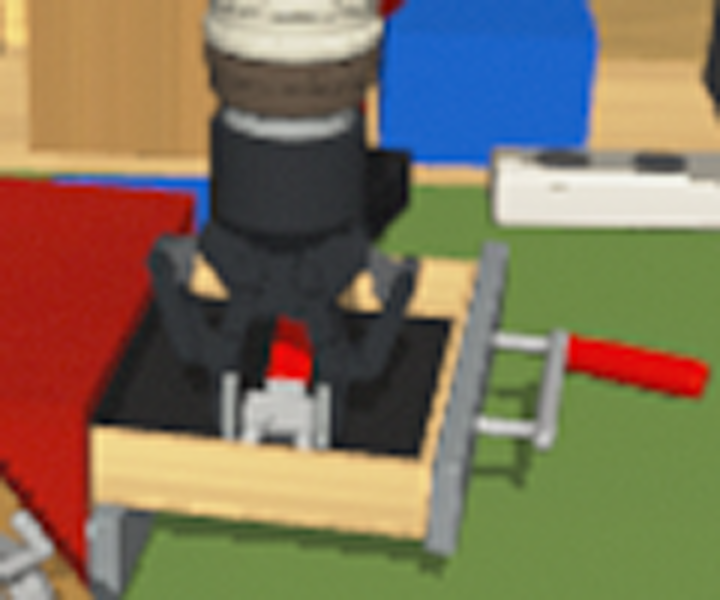

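The jaw is on the floor and the spanner has already pivoted well toward flat in the pads. I'll carry on along the arc.

Emit:
apply_moves([
  {"xyz": [-1.5,0,2],"twist": 0,"jaw": -0.09},
  {"xyz": [-3,0,4],"twist": 0,"jaw": -0.09},
  {"xyz": [-4,0,6],"twist": 0,"jaw": -0.09},
  {"xyz": [-4,0,6],"twist": 0,"jaw": -0.09},
])

```text
time: 10.3
ee_pos: [0.5303, -0.1672, 0.0985]
tcp_rot: [-179.9, -0.0, 82.3]
wrist_force: [0.1, -0.1, -2.1]
opening: 0.0392
grasp_force: 26.8
```

```bash
python3 sp.py d6
```

```text
[ 0.5303 -0.1672  0.0985] [-179.9137   -0.0324   82.3272] [ 0.0931 -0.1259 -2.0583] 0.039232319040332565 26.752069294452667
side 42 [ 0.5237 -0.2283  0.0854] axis [ 0.0629 -0.9906 -0.1217] pitch -6.989332399741658 zspan 0.07383158856170902 0.08826455280596902
```

Emit:
apply_moves([
  {"xyz": [0,0,1],"twist": 0,"jaw": -0.09},
  {"xyz": [0,0,2],"twist": 0,"jaw": -0.09},
  {"xyz": [0,0,2],"twist": 0,"jaw": -0.09},
])

```text
time: 10.78
ee_pos: [0.5307, -0.1674, 0.0973]
tcp_rot: [180.0, 0.0, 82.3]
wrist_force: [0.5, 0.2, -2.5]
opening: 0.039
grasp_force: 26.8
```

```bash
cat >> sp.py <<'E'
    # jaw/ring greys in the tray
    g=(I.max(-1)-I.min(-1)<40)&(I.max(-1)>80)&(P[...,2]>.07)&(P[...,2]<.115)&(P[...,0]>.45)&(P[...,0]<.57)
    for l,a,b in(('jaw',-.17,-.145),('ring',-.345,-.27)):
        k=g&(P[...,1]>a)&(P[...,1]<b)
        if k.sum()>3: print(nm,l,k.sum(),P[k].mean(0),'z',np.percentile(P[k][:,2],[5,50,95]),'y',P[k][:,1].min(),P[k][:,1].max())
E
python3 sp.py d7
```

```text
[ 0.5307 -0.1674  0.0973] [179.9968   0.0009  82.3246] [ 0.5061  0.1986 -2.4887] 0.038979457199071185 26.774809956550598
top jaw 34 [ 0.5144 -0.1514  0.0889] z [0.0757 0.0907 0.0999] y -0.15854001333009154 -0.14552233022600083
side 42 [ 0.5239 -0.2276  0.085 ] axis [ 0.0899 -0.9893 -0.1149] pitch -6.600429809133022 zspan 0.07322832138503346 0.08776540331622203
side jaw 62 [ 0.5335 -0.1599  0.0972] z [0.0869 0.0956 0.1127] y -0.16987981696045532 -0.14712629807589395
side ring 30 [ 0.5184 -0.284   0.0854] z [0.0794 0.0863 0.0886] y -0.3090873015669024 -0.2721558836680127
```

Emit:
apply_moves([
  {"xyz": [0,0,1],"twist": 0,"jaw": -0.09},
  {"xyz": [0,0,2],"twist": 0,"jaw": -0.09},
  {"xyz": [0,0,3],"twist": 0,"jaw": -0.09},
  {"xyz": [0,0,3],"twist": 0,"jaw": -0.09},
])

```text
time: 11.38
ee_pos: [0.5312, -0.1675, 0.0954]
tcp_rot: [179.9, 0.0, 82.3]
wrist_force: [-0.3, 1.2, 5.9]
opening: 0.0389
grasp_force: 27.4
```

```bash
python3 sp.py d8
```

```text
[ 0.5312 -0.1675  0.0954] [179.8955   0.0124  82.326 ] [-0.3095  1.2475  5.948 ] 0.03888188002728613 27.421186566352844
top jaw 28 [ 0.5126 -0.1513  0.0873] z [0.0745 0.0894 0.0969] y -0.16367281929807403 -0.14578941704535078
side 48 [ 0.525  -0.2268  0.0836] axis [ 0.0681 -0.9924 -0.1027] pitch -5.896507984471309 zspan 0.07330775296584545 0.08670865103942835
side jaw 55 [ 0.5325 -0.1592  0.0979] z [0.0858 0.0967 0.1131] y -0.16920989775921863 -0.1471424336837513
side ring 30 [ 0.5149 -0.2811  0.0857] z [0.0806 0.0862 0.089 ] y -0.30279149628974783 -0.2701077617874133
```

Emit:
apply_moves([
  {"xyz": [0,0,-0.5],"twist": 0,"jaw": -0.06},
  {"xyz": [0,0,-0.5],"twist": 0,"jaw": -0.02},
  {"xyz": [0,0,-0.5],"twist": 0,"jaw": 0.15},
  {"xyz": [0,0,-0.5],"twist": 0,"jaw": 0.3},
  {"xyz": [0,0,-0.5],"twist": 0,"jaw": 0.3},
])

```text
time: 12.1
ee_pos: [0.5307, -0.1674, 0.0947]
tcp_rot: [-180.0, 0.0, 82.3]
wrist_force: [0.6, 0.2, 0.2]
opening: 0.0553
grasp_force: 0.0
```

Emit:
apply_moves([
  {"xyz": [0,0,-15],"twist": 0,"jaw": 0.3},
  {"xyz": [0,0,-50],"twist": 0,"jaw": 0.3},
  {"xyz": [0,0,-100],"twist": 0,"jaw": 0.3},
  {"xyz": [50,-25,-130],"twist": 0,"jaw": 0.3},
  {"xyz": [100,-50,-130],"twist": 0,"jaw": 0.3},
])

```text
time: 12.72
ee_pos: [0.495, -0.061, 0.2286]
tcp_rot: [179.7, -0.0, 82.2]
wrist_force: [1.0, -0.4, -0.3]
opening: 0.0551
grasp_force: 0.0
```

```bash
python3 sp.py d9; python3 -c "
import cv2,numpy as np
a=cv2.resize(cv2.imread('pics/top_d9.png')[130:290,285:445],None,fx=2.4,fy=2.4)
b=cv2.resize(cv2.imread('pics/side_d9.png')[110:210,220:340],None,fx=3.2,fy=3.84)
cv2.imwrite('pics/f.png',np.hstack([a,b]))"
```

```text
[ 0.495  -0.061   0.2286] [179.7006  -0.0087  82.2233] [ 0.9797 -0.4042 -0.2806] 0.0550881911885483 0.0
top ring 270 [ 0.511  -0.2947  0.0878] z [0.0761 0.0892 0.0925] y -0.3229360983983955 -0.2704906124938202
side 51 [ 0.5235 -0.2289  0.0832] axis [-0.0215 -0.9971 -0.0732] pitch -4.196737798663541 zspan 0.07170140694949265 0.08762349368773055
side jaw 20 [ 0.5228 -0.1648  0.0877] z [0.0848 0.0867 0.0901] y -0.16918921017814442 -0.14649520472910443
side ring 104 [ 0.5148 -0.295   0.0833] z [0.0748 0.0854 0.0886] y -0.3447908945898486 -0.27003092544331414
```

View pics/f.png

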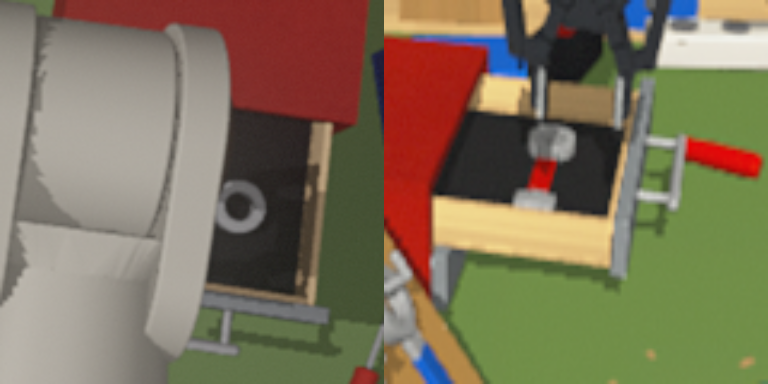

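The spanner lies flat in the tray, its ring at left px (240,205) and its full length visible in the right half with the fingers clear. Next I'll go in front of the handle, fingers shut, and push.

```bash
python3 -c "
from tgt import *
A=[.340,-.219,.2];B=[.340,-.219,.098]
print(move(A,172)); print(move(B,172,A,172))"
```

```text
(array([-179.3, -131.4,   27.3]), np.float64(-1.562))
(array([  0.,   0., 102.]), np.float64(0.0))
```

Emit:
apply_moves([
  {"xyz": [-36,-26,0],"twist": -0.16,"jaw": -1},
  {"xyz": [-72,-53,0],"twist": -0.32,"jaw": -1},
  {"xyz": [-108,-79,5],"twist": -0.48,"jaw": -1},
  {"xyz": [-144,-105,15],"twist": -0.64,"jaw": -1},
  {"xyz": [-179,-131,27],"twist": -0.8,"jaw": -1},
])

```text
time: 13.45
ee_pos: [0.3398, -0.2229, 0.1986]
tcp_rot: [180.0, 0.1, 128.5]
wrist_force: [-0.4, -0.5, 0.2]
opening: 0.0002
grasp_force: 0.0
```

Emit:
apply_moves([
  {"xyz": [0,0,0],"twist": -0.16,"jaw": -1},
  {"xyz": [0,0,0],"twist": -0.32,"jaw": -1},
  {"xyz": [0,0,0],"twist": -0.48,"jaw": -1},
  {"xyz": [0,0,0],"twist": -0.64,"jaw": -1},
  {"xyz": [0,0,0],"twist": -0.762,"jaw": -1},
])

```text
time: 14.08
ee_pos: [0.3407, -0.222, 0.1987]
tcp_rot: [-180.0, 0.0, 172.1]
wrist_force: [1.2, 0.0, -0.1]
opening: -0.0
grasp_force: 0.0
```

```bash
python3 -c "
from tgt import *
o=sensors.get_obs();print(o['ee_pos'],o['tcp_rot'],o['opening'],move([.34,-.219,.098],172))"
```

```text
[ 0.3407 -0.222   0.1987] [-179.9715    0.0428  172.0622] -4.9594074913170576e-05 (array([  1.1,   2.8, 100.7]), np.float64(0.001))
```

Emit:
apply_moves([
  {"xyz": [0,0,50],"twist": 0,"jaw": -1},
  {"xyz": [0,0,95],"twist": 0,"jaw": -1},
  {"xyz": [0,0,100],"twist": 0,"jaw": -1},
  {"xyz": [-15,0,100],"twist": 0,"jaw": -1},
  {"xyz": [-25,0,100],"twist": 0,"jaw": -1},
])

```text
time: 14.7
ee_pos: [0.3676, -0.226, 0.1]
tcp_rot: [-179.9, 0.2, 171.8]
wrist_force: [-0.2, 0.2, 0.4]
opening: -0.0
grasp_force: 0.0
```

Emit:
apply_moves([
  {"xyz": [-5,0,0],"twist": 0,"jaw": -1},
  {"xyz": [-10,0,0],"twist": 0,"jaw": -1},
  {"xyz": [-18,0,0],"twist": 0,"jaw": -1},
  {"xyz": [-28,0,0],"twist": 0,"jaw": -1},
  {"xyz": [-40,0,0],"twist": 0,"jaw": -1},
])

```text
time: 15.32
ee_pos: [0.4058, -0.2309, 0.0978]
tcp_rot: [180.0, 0.0, 171.8]
wrist_force: [-0.7, 0.6, 0.6]
opening: -0.0001
grasp_force: 0.7
```

Emit:
apply_moves([
  {"xyz": [-15,0,0],"twist": 0,"jaw": -1},
  {"xyz": [-32,0,0],"twist": 0,"jaw": -1},
  {"xyz": [-50,0,0],"twist": 0,"jaw": -1},
  {"xyz": [-66,0,0],"twist": 0,"jaw": -1},
  {"xyz": [-80,0,0],"twist": 0,"jaw": -1},
])

```text
time: 15.95
ee_pos: [0.4853, -0.2422, 0.0975]
tcp_rot: [180.0, -0.0, 171.8]
wrist_force: [-1.2, 0.7, -0.1]
opening: -0.0001
grasp_force: 0.7
```

```bash
cat > dr.py <<'E'
from tgt import *
o=sensors.get_obs();print(o['ee_pos'],o['wrist_force'])
ex=np.array([.9903,-.1392,0]);ey=np.array([.1392,.9903,0]);M0=np.array([.4468,-.2338,0])
for nm in('side','top'):
    im,P=cloud(nm); I=im.astype(int); Q=P-M0; X,Y=Q@ex,Q@ey
    # grey front plate top edge (z~.118), left/right parts off the gripper
    k=(abs(P[...,2]-.117)<.006)&(I.max(-1)-I.min(-1)<30)&(abs(Y)>.06)&(abs(Y)<.15)&(X>-.04)&(X<.19)
    if k.sum()>5: print(nm,k.sum(),'front plate X',np.percentile(X[k],[5,50,95]))
E
python3 dr.py
python3 - <<'E'
import numpy as np
from tgt import *
ex=np.array([.9903,-.1392,0]);ey=np.array([.1392,.9903,0]);M0=np.array([.4468,-.2338,0])
for nm in('side','top'):
    D=np.load(nm+'0.npz');I=D['im'].astype(int);P=D['P'];Q=P-M0;X,Y=Q@ex,Q@ey
    k=(abs(P[...,2]-.117)<.006)&(I.max(-1)-I.min(-1)<30)&(abs(Y)>.06)&(abs(Y)<.15)&(X>-.04)&(X<.19); print('start',nm,k.sum(),np.percentile(X[k],[5,50,95]))
E
```

```text
[ 0.4853 -0.2422  0.0975] [-1.1736  0.7459 -0.1315]
side 119 front plate X [0.0897 0.0966 0.1044]
top 254 front plate X [0.0929 0.0997 0.107 ]
start side 113 [-0.0249 -0.0177 -0.0109]
start top 491 [-0.0259 -0.0189 -0.0122]
```

Emit:
apply_moves([
  {"xyz": [-9,0,0],"twist": 0,"jaw": -1},
  {"xyz": [-18,0,0],"twist": 0,"jaw": -1},
  {"xyz": [-26,0,0],"twist": 0,"jaw": -1},
  {"xyz": [-32,0,0],"twist": 0,"jaw": -1},
  {"xyz": [-37,0,0],"twist": 0,"jaw": -1},
])

```text
time: 16.68
ee_pos: [0.5209, -0.2474, 0.0977]
tcp_rot: [180.0, -0.1, 171.8]
wrist_force: [-10.6, 1.7, 4.2]
opening: 0.0004
grasp_force: 5.7
```

Emit:
apply_moves([
  {"xyz": [-3,0,0],"twist": 0,"jaw": -1},
  {"xyz": [-6,0,0],"twist": 0,"jaw": -1},
  {"xyz": [-9,0,0],"twist": 0,"jaw": -1},
  {"xyz": [-11,0,0],"twist": 0,"jaw": -1},
  {"xyz": [-13,0,0],"twist": 0,"jaw": -1},
])

```text
time: 17.3
ee_pos: [0.534, -0.2493, 0.0978]
tcp_rot: [180.0, 0.0, 171.8]
wrist_force: [-2.2, 1.7, 0.4]
opening: 0.0002
grasp_force: 0.8
```

```bash
python3 dr.py
```

```text
[ 0.534  -0.2493  0.0978] [-2.1589  1.6876  0.4083]
side 113 front plate X [0.139  0.1456 0.1555]
top 255 front plate X [0.1382 0.1449 0.1523]
```

Emit:
apply_moves([
  {"xyz": [-1.5,0,0],"twist": 0,"jaw": -1},
  {"xyz": [-3,0,0],"twist": 0,"jaw": -1},
  {"xyz": [-4.5,0,0],"twist": 0,"jaw": -1},
])

```text
time: 17.77
ee_pos: [0.5385, -0.25, 0.0979]
tcp_rot: [-180.0, 0.0, 171.8]
wrist_force: [0.7, -0.3, 0.6]
opening: -0.0001
grasp_force: 0.0
```

```bash
python3 dr.py
```

```text
[ 0.5385 -0.25    0.0979] [ 0.6614 -0.3136  0.5626]
side 115 front plate X [0.1446 0.1519 0.1596]
top 268 front plate X [0.1438 0.1508 0.1588]
```

Emit:
apply_moves([
  {"xyz": [-2,0,0],"twist": 0,"jaw": -1},
  {"xyz": [-4,0,0],"twist": 0,"jaw": -1},
  {"xyz": [-5,0,0],"twist": 0,"jaw": -1},
  {"xyz": [-5,0,0],"twist": 0,"jaw": -1},
])

```text
time: 18.38
ee_pos: [0.5402, -0.2502, 0.0976]
tcp_rot: [180.0, -0.4, 171.8]
wrist_force: [-17.9, 2.6, 8.4]
opening: -0.0004
grasp_force: 9.0
```

```bash
python3 dr.py
```

```text
[ 0.5402 -0.2502  0.0976] [-17.9347   2.5827   8.3746]
side 114 front plate X [0.1448 0.1517 0.1596]
top 262 front plate X [0.1437 0.1507 0.1586]
```

Hard stop with the front unmoved, so the drawer is home. I'll back off clear of the handle and check that it stays shut.

Emit:
apply_moves([
  {"xyz": [4,0,0],"twist": 0,"jaw": -1},
  {"xyz": [20,0,0],"twist": 0,"jaw": -1},
  {"xyz": [60,0,0],"twist": 0,"jaw": -1},
  {"xyz": [100,0,-50],"twist": 0,"jaw": -1},
  {"xyz": [120,0,-100],"twist": 0,"jaw": -1},
])

```text
time: 19.1
ee_pos: [0.4227, -0.2331, 0.1987]
tcp_rot: [180.0, -0.0, 171.8]
wrist_force: [0.6, 0.3, 1.0]
opening: -0.0004
grasp_force: 0.0
```

Emit:
apply_moves([
  {"xyz": [0,0,0],"twist": 0,"jaw": -1},
  {"xyz": [0,0,0],"twist": 0,"jaw": -1},
  {"xyz": [0,0,0],"twist": 0,"jaw": -1},
])

```text
time: 19.48
ee_pos: [0.4244, -0.2334, 0.1963]
tcp_rot: [180.0, -0.1, 171.8]
wrist_force: [-0.3, -0.5, -0.1]
opening: 0.0001
grasp_force: 0.0
```

```bash
python3 dr.py
python3 - <<'E'
from h import *
im,P=cloud('side'); I=im.astype(int); n=np.array([-.8126,.0832,.5768]);H=(P-[.631,.2515,.1425])@n
for l,m in(('blue',(I[...,2]>130)&(I[...,0]<80)),('yellow',(I[...,0]>150)&(I[...,1]>130)&(I[...,2]<70))):
    for nm,J,PP in(('now',I,P),('start',)+tuple(np.load('side0.npz')[k].astype(float) for k in('im','P'))):
        mm=((J[...,2]>130)&(J[...,0]<80)) if l=='blue' else ((J[...,0]>150)&(J[...,1]>130)&(J[...,2]<70))
        h=(PP-[.631,.2515,.1425])@n; mm&=(h>.003)&(h<.02)&(PP[...,0]>.5)&(PP[...,0]<.75)&(PP[...,1]>.05)&(PP[...,1]<.35); print(l,nm,mm.sum(),PP[mm].mean(0).round(4) if mm.sum() else '')
E
```

```text
[ 0.4244 -0.2334  0.1963] [-0.2778 -0.4861 -0.0866]
side 120 front plate X [0.1446 0.1514 0.1594]
top 511 front plate X [0.1436 0.1507 0.1586]
blue now 110 [0.5907 0.1265 0.1148]
blue start 110 [0.5907 0.1264 0.1147]
yellow now 164 [0.5984 0.2157 0.1147]
yellow start 167 [0.598  0.2158 0.1143]
```

```bash
python3 -c "
from workcell import bot; print(bot.job_done())"
```

```text
the job is handed in; nothing more can be done
None
```

The red spanner lies flat in the top drawer, the drawer is pushed fully home and stayed shut, and the blue and yellow spanners still hang on their hooks; I handed the job in at about 19.5 s, and the hand-in returned no verdict.

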